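Tip the carton down into the taping square

TASK

The small cardboard carton stands on its end on the grey taping board. Tip it over, away from its upright seam-taped side and toward the far end stop, so that it lies on its bottom with the taped seam up; then push it home into the corner of the board, flush against both the end stop and the side fence. Do it all by pushing, without picking the carton up, and leave the other things where they are.

Things in the scene. Friction and masses are not known exactly. Their poses are not given: they have to be found in the camera images.
- carton: closed rigid cardboard carton, 90 (own x) x 60 (own y) x 55 mm (own z), about 0.11 kg. Own z points out of its top, the side with the taped seam; origin at the centre of its bottom side, opposite. It starts standing on a 60 x 55 mm end on the board, own x up, 90 mm tall; own z is level and points away from the end stop, within 0.3 rad of the board's -x: it must fall along its own -z
- carton_center (a point): middle of the carton's volume, 27.5 mm from its origin along own z; 33.5 mm above the bench when the carton lies on the board, 51 mm when it stands. The carton is loose: pushed near its top edge it tips over its far bottom edge, balances at about 31 degrees, then falls flat by itself; pushed low it slides
- square: taping board fixed to the bench, grey laminate 6 mm thick. Origin at bench level, x away from the robot, y left, z up. Base: x -105 to 130, y -100 to 90 mm. Two aluminium fences 12 mm thick, tops at z 31 mm: end stop along y, working face at x = 115 mm; side fence along x on the left, working face at y = 75 mm. Home of the lying carton: long sides along x, centre at x = 70, y = 45 mm
- ribbon_roll: the upright black ribbon roll, 42 mm across, 76 mm tall, on the bench left of the board; origin at the centre of its underside; a bystander
- screwdriver: a black-handled screwdriver, 166 mm long, lying left of the board; origin under its middle; a bystander
- label_clip: the small green tray-like label clip, 38 x 30 x 14 mm, lying on the near left corner of the board; origin at the centre of its underside; a bystander
- marker: a marker pen, 132 mm long, 18 mm thick, lying left of the board; origin under its middle; a bystander
- bolt: a bolt standing on its head, 34 mm tall, left of the board; origin at the centre of its underside; a bystander
- hex_keys: a yellow hex key holder, 92 x 22 x 24 mm, lying behind the board; origin under its middle; a bystander
Things that resemble listed ones, but are neither listed nor needed, are in the scene too. What is shaped like the carton but orange is not meant.

How it is judged (in metres and radians):
On the way:
1. the carton lies on its bottom on the board, seam up (angle between carton's own z axis and vertical below 0.12 rad and height (world z) of carton_center below 0.04 m), for 0.2 s.
At the end, for the whole second after the job is handed in: The carton rests flat on the board on its bottom, seam up, within 4 mm of the end stop and within 4 mm of the side fence, square to them within 0.08 rad (4.5 degrees), and is at rest (angle between carton's own z axis and vertical below 0.12 rad and height (world z) of carton_center below 0.037 m and x of carton_center in the frame of square between 0.066 and 0.073 m and y of carton_center in the frame of square between 0.041 and 0.048 m and angle between the x axis of carton and the x axis of square, either way round below 0.08 rad and linear speed of carton below 0.01 m/s); the robot touches nothing.
It fails at once if the carton is picked up (its centre higher than tipping can bring it, or raised some 15 mm while level) (height (world z) of carton_center above 0.078 m or (angle between carton's own z axis and vertical below 0.2 rad and height (world z) of carton_center above 0.05 m)).
It fails at once if a bystander is moved by more than 15 mm (distance of any of ribbon_roll, screwdriver, label_clip, marker, bolt, hex_keys from where it was at the start of the episode above 0.015 m).
It also fails if it takes over 51 s, if anything falls off the work surface, if the arm or the gripper's body presses on something with over 40 N, if the wrist force passes 120 N, or if a joint passes its speed limit or range.

ROBOT

A 6-joint arm with a two-finger parallel gripper is mounted at the origin on a cart in front of the work surface, level with it; the furniture and walls round the work are solid. World frame = base frame: x ahead of the robot, y to its left, z up, the work surface at z = 0. Lengths are in mm, angles in rad, forces in N, time in s.
With the tool pointing down it reaches from about 275 to 750 mm from the base axis. Payload 10.2 kg.
Tool frame: the origin (TCP) lies midway between the tips of the shut fingers; the grasp point (between the pads) lies 19 mm behind it (ctrl.grip_depth is the distance from the TCP to the grasp point, in mm); y points along the fingers, x is the direction in which the jaws open and shut, and the axes are right-handed (so a half turn about y gives the same grasp; the last joint's range is limited). The gripper opens to 85 mm and grips with 20 to 120 N. Pads are 22 mm wide; open, the fingers measure 114 mm over their backs; the gripper's body (76 mm by 85 mm) begins 54 mm behind the grasp point. The pads swing forward as they close: fully open they stand 13 mm farther back than shut.
Start: joints at [-1.522, 0.313, 1.498, -0, 1.331, -0.223], TCP at [140.931, -505.737, 231.294] pointing down, gripper open.
Joint ranges: [-2.94, 2.94], [-0.97, 2.17], [0.19, 2.56], [-1.23, 4.37], [0.02, 3.11], [-2.88, 2.88]. Speed limits (rad/s): [2.39, 2.39, 3.01, 3.14, 3.14, 3.14].

INTERFACE

Orientations are given as a unit quaternion [w, x, y, z].
In Python, from rig import ctrl gives the robot as it stands. The module is installed in compiled form; this text tells all that it offers.
- The arm moves only by the tool drive_tool, never from a script. Its arguments are lists of equal length, an entry for each row: "gripper": the closure, from 0 (fully open) to 1 (shut); "offset": the shift along the tool's x, y, z in m, a list of three; "turn": the turn about the tool's y in degrees. In form: {"gripper": [gripper, ...], "offset": [[tx, ty, tz], ...], "turn": [turn, ...]}. A call has 1 to 20 rows; each row shifts and turns the commanded pose from where the row before left it, along the tool's axes as they then stand; what a row does not reach is not made up. A row lasts 1/12 s, in which the tool goes at most 41.7 mm and 7.16 degrees, less where a joint would pass 70% of its speed; a pose out of reach is approached as far as the arm can. A call is refused whole if a number of a shift passes 0.0417 or a number of a turn 7.16, either way. A call with a gripper value outside its range is refused whole. The fingers move at their own pace and stop on an object; "force" is the grip in N (left out, the last holds). Time passes only in rows, so rows that do not move let the fingers close. It gives the time, the measured TCP pose, the force and the opening at its end, in the units of the state.
- ctrl.sense(): the state, without advancing time (a new reading comes with each control period).
- ctrl.capture(name): name is "side" or "top"; returns (picture, depth): 384x512x3 uint8, red, green, blue; 384x512 float32, mm along the optical axis (not along the pixel's ray), 0 where there is no reading.
- ctrl.camera_params(name): a dict with "fovy" (degrees; the focal length in pixels is half the picture's height over the tangent of half this angle, whatever the lens; pixels are square), "cx", "cy" (the principal point, pixels), "view" (4x4, takes a point from world to camera coordinates). Camera axes: x right, y down, z forward; pixel columns grow to the right and rows downward; lengths in mm; the calibration is good to about 2 mm. A picture is of the moment at which its call begins. camera_params takes no time and is no camera call.
- ctrl.finish_job(): hands the job in, once; it reports no verdict.
Trained networks look in the newest picture that a camera, given by its name, has taken for a name from the list of things; names that differ only in an ending like _2 or _b are one class to them, and where a whole thing is asked for, a point or a joint stands for the part that bears it (a point fixed in the world has none). Each returns a list of dicts, best first, with "score" (0 to 1); they miss things now and then, are a little off and sometimes report something else, mostly with a low value. They report only what shows in the picture. A call takes as long as a camera call. They do not tell look-alikes from the thing itself.
- ctrl.boxes_of(camera, query): "centre" ([x, y, z] in mm, in the coordinates of the camera as it stood for that picture, good to about 4 mm: the middle of the surface that is visible of it).
- ctrl.regions_of(camera, query): "mask" (384x512 bool, what is visible of it).
- ctrl.pinpoint(camera, query): "centre" ([x, y, z] in mm, in the coordinates of the camera as it stood for that picture, good to about 4 mm: a listed point, or the origin of a listed thing).
The state is a dict: "time_s": time; "joints": joint angles; "dq": joint speeds; "tau": joint torques, N m; "eef_pos": TCP position; "ee_rot": TCP orientation; "force": force on the tool from outside, world axes, zero at the start; "wrist_torque": the same for the moment, N m; "grip_width": opening from 0.0 (shut) to 1.0 (fully open).
Only numpy, scipy, OpenCV 4.12 (cv2) and the standard library are available. Lean on these libraries where they do the work, as an engineer would, in place of code of your own. Each camera call takes 0.05 s, during which the arm holds its last target.

## Working session

There is one attempt and no reset: what is moved stays moved. The work goes in short steps, Python scripts to look and compute and a tool call to move; the robot and the scene stay as the last step left them, time stands still between calls to the robot, and variables do not carry over. Pictures are saved under pics/ and viewed, and the job is handed in when it is done.

Besides the shell and the picture viewer there is one more tool, called after ">>>" as name([rows], argument=value, ...), one row to a line, values as JSON. drive_tool: Moves the arm, as the interface text tells. Its arguments: {"type":"object","properties":{"gripper":{"type":"array","items":{"type":"number"}},"offset":{"type":"array","items":{"type":"array","items":{"type":"number"}}},"turn":{"type":"array","items":{"type":"number"}},"force":{"type":"number"}},"required":["gripper","offset","turn"]}

```bash
mkdir -p pics; cat > h.py <<'E'
import numpy as np, cv2
from rig import ctrl
def shot(cam,name):
    p,d=ctrl.capture(cam); cv2.imwrite(f'pics/{name}.png',cv2.cvtColor(p,cv2.COLOR_RGB2BGR)); np.save(f'pics/{name}.npy',d); return p,d
def K(cam):
    c=ctrl.camera_params(cam); return 192/np.tan(np.radians(c['fovy'])/2),c['cx'],c['cy'],np.array(c['view'])
def c2w(cam,P):
    V=K(cam)[3]; P=np.atleast_2d(P); return (P-V[:3,3])@V[:3,:3]
def px(cam,W):
    f,cx,cy,V=K(cam); P=np.atleast_2d(W)@V[:3,:3].T+V[:3,3]; return np.c_[f*P[:,0]/P[:,2]+cx,f*P[:,1]/P[:,2]+cy]
def cloud(cam,d):
    f,cx,cy,V=K(cam); v,u=np.mgrid[:384,:512]; P=np.stack([(u-cx)*d/f,(v-cy)*d/f,d],-1).reshape(-1,3)
    return ((P-V[:3,3])@V[:3,:3]).reshape(384,512,3)
E
python3 - <<'E'
from h import *
np.set_printoptions(precision=1,suppress=True)
for c in('side','top'):
    print(c,K(c)); shot(c,c+'0')
    for q in('carton','square','label_clip'):
        for r in ctrl.pinpoint(c,q)[:3]: 
            w=c2w(c,r['centre']);print(q,r['score'],w,px(c,w))
print(ctrl.sense())
E
```

```text
side (np.float64(444.1055971993662), 259.2346371497738, 190.0809527947694, array([[   0.9,   -0.3,    0. , -578.3],
       [  -0.2,   -0.5,   -0.8,  119.1],
       [   0.3,    0.8,   -0.5, 1132.1],
       [   0. ,    0. ,    0. ,    1. ]]))
carton 0.75 [[ 493.3 -231.5   46.2]] [[244.2 241.1]]
carton 0.7 [[ 333.5 -318.6   44.5]] [[184.8 281. ]]
carton 0.63 [[535.1 -50.   46.1]] [[239.2 197.7]]
square 0.71 [[ 498.9 -187.3    2.4]] [[241.2 243.4]]
square 0.59 [[695.6 181.1  -0.9]] [[265.8 164.3]]
label_clip 0.63 [[ 430.2 -123.7    2.7]] [[208.7 233.4]]
top (np.float64(392.2506967389299), 259.3874734922236, 188.771793414406, array([[  -0. ,   -1. ,    0. ,  -61.5],
       [  -1. ,    0. ,   -0.1,  562.1],
       [   0.1,   -0. ,   -1. , 1062.4],
       [   0. ,    0. ,    0. ,    1. ]]))
carton 0.85 [[ 492.3 -230.6   50.2]] [[317.  211.5]]
carton 0.73 [[ 333.3 -312.5   43.6]] [[349.2 269.6]]
carton 0.68 [[531.7 -43.7  40.6]] [[248.2 199. ]]
square 0.57 [[ 503.2 -186.    -0.6]] [[298.4 209. ]]
label_clip 0.67 [[797.8 -69.5   1.3]] [[255.1 109.4]]
{'time_s': 0.4, 'joints': array([-1.5,  0.3,  1.5, -0. ,  1.3, -0.2]), 'dq': array([ 0., -0., -0., -0.,  0.,  0.]), 'tau': array([ -0. , -41.2, -26. ,  -0. ,   0. ,   0. ]), 'eef_pos': array([ 140.9, -505.7,  231.2]), 'ee_rot': array([ 0.6, -0.6,  0.4, -0.4]), 'force': array([-0.8, -0.7, -0.2]), 'wrist_torque': array([-0.,  0., -0.]), 'grip_width': 1.004023956056481}
```

View pics/side0.png

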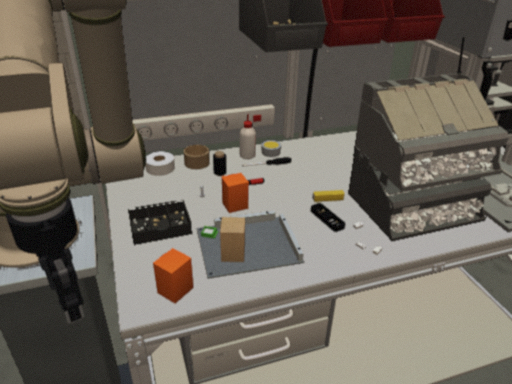

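View pics/top0.png

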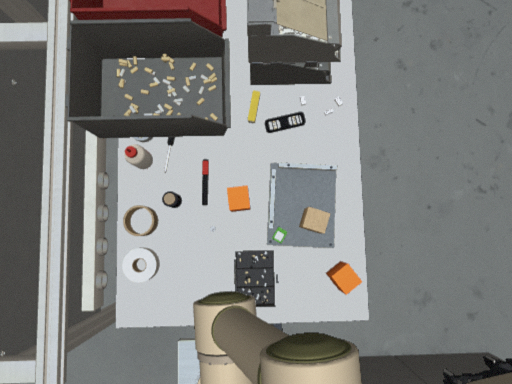

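```bash
python3 - <<'E'
import cv2
a=cv2.imread('pics/top0.png')[140:290,210:410];b=cv2.imread('pics/side0.png')[170:320,150:350]
cv2.imwrite('pics/crop0.png',cv2.hconcat([cv2.resize(x,(400,300),interpolation=cv2.INTER_CUBIC) for x in(a,b)]))
E
```

```text
(no output)
```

View pics/crop0.png

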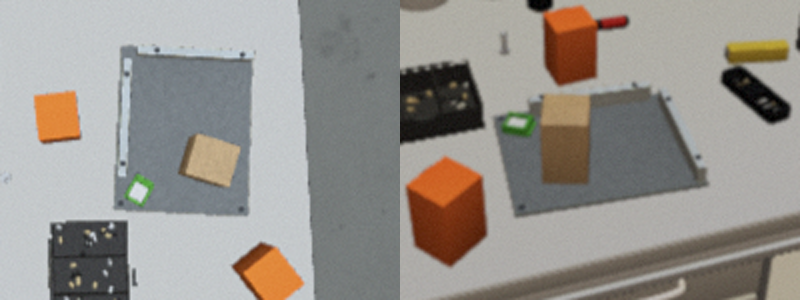

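The top view shows three carton-shaped things: orange at (238,198), orange at (344,278), and brown at (315,220), which stands on the grey board. In the side view the brown one is at (232,240). The brown one is the carton. The green clip is at top (280,236). The end stop runs along the top edge of the board (y≈165) and the side fence along its left edge (x≈272).

```bash
python3 - <<'E'
from h import *
np.set_printoptions(precision=2,suppress=True)
d=np.load('pics/top0.npy');im=cv2.imread('pics/top0.png');W=cloud('top',d)
hsv=cv2.cvtColor(im,cv2.COLOR_BGR2HSV)
reg=np.zeros((384,512),bool);reg[150:260,255:345]=1
z=W[...,2]
print('bench z',np.median(z[280:300,290:320]),'board z',np.median(z[175:195,295:325]))
# carton top
m=reg&(z>75)&(z<115)
P=W[m];print('top n',len(P),'z',np.median(P[:,2]));print(cv2.minAreaRect(P[:,:2].astype(np.float32)))
# fences
f=reg&(z>20)&(z<45)
print('fence n',f.sum())
for n,s in(('end',f&(np.mgrid[:384,:512][0]<178)),('side',f&(np.mgrid[:384,:512][1]<285)&(np.mgrid[:384,:512][0]>175))):
    Q=W[s];print(n,len(Q),np.median(Q[:,2]),cv2.minAreaRect(Q[:,:2].astype(np.float32)))
# board by bright-ness: grey
g=reg&(im.max(2)<150)&(z<12)
Q=W[g];print('board',len(Q),cv2.minAreaRect(Q[:,:2].astype(np.float32)),Q.min(0),Q.max(0))
# fence via image: bright pixels
d2=np.load('pics/side0.npy');S=cloud('side',d2)
im2=cv2.imread('pics/side0.png').astype(int)
s=np.zeros((384,512),bool);s[212:265,216:250]=1
br=(im2[...,2]-im2[...,0]>25)&s
Q=S[br];print('side carton',len(Q),Q.min(0),Q.max(0))
t=Q[Q[:,2]>90];print(cv2.minAreaRect(t[:,:2].astype(np.float32)),np.median(t[:,2]))
for c in('top','side'):
    for q in('carton_center','carton','label_clip'):
        for r in ctrl.pinpoint(c,q)[:3]:print(c,q,round(r['score'],2),c2w(c,r['centre']))
E
```

```text
bench z 0.026675376920736647 board z 5.639167933314859
top n 503 z 95.55680719195662
((469.7690124511719, -220.16360473632812), (60.27460861206055, 55.39997100830078), 70.39006805419922)
fence n 607
end 314 30.234431687814634 ((621.9558715820312, -199.57052612304688), (41.07795715332031, 186.32984924316406), 6.269225597381592)
side 274 30.89735769789157 ((480.2364501953125, -115.93717956542969), (67.95065307617188, 225.23780822753906), 76.3920669555664)
board 4286 ((487.1117248535156, -183.86282348632812), (215.9073944091797, 277.8836975097656), 81.29031372070312) [ 364.25 -295.17   -4.07] [637.22 -58.56  11.97]
side carton 1087 [  248.76 -1019.41    -4.73] [531.93 -44.3  727.41]
((349.5697021484375, -601.1785278320312), (858.6637573242188, 54.8060188293457), 72.79652404785156) 94.37053821513607
top carton_center 0.88 [[ 317.46 -292.2    43.19]]
top carton_center 0.81 [[ 468.23 -220.55   50.54]]
top carton_center 0.77 [[534.11 -17.91  46.12]]
top carton 0.85 [[ 492.28 -230.58   50.22]]
top carton 0.73 [[ 333.32 -312.51   43.64]]
top carton 0.68 [[531.68 -43.73  40.62]]
top label_clip 0.67 [[797.83 -69.49   1.29]]
side carton_center 0.82 [[530.06 -16.82  45.53]]
side carton_center 0.8 [[ 315.94 -292.16   42.84]]
side carton_center 0.65 [[ 468.32 -215.56   45.8 ]]
side carton 0.75 [[ 493.31 -231.5    46.17]]
side carton 0.7 [[ 333.52 -318.64   44.48]]
side carton 0.63 [[535.14 -49.99  46.08]]
side label_clip 0.63 [[ 430.23 -123.69    2.71]]
```

```bash
python3 - <<'E'
from h import *
np.set_printoptions(precision=2,suppress=True)
from scipy.optimize import minimize
d=np.load('pics/top0.npy');im=cv2.imread('pics/top0.png');W=cloud('top',d)
v,u=np.mgrid[:384,:512]
z=W[...,2]; f=(z>26)&(z<34)&(u>255)&(u<345)&(v>155)&(v<240)
e=W[f&(W[...,0]>590)&(W[...,0]<640)]; 
print(len(e))
def line(P):
    vx,vy,x,y=cv2.fitLine(P[:,:2].astype(np.float32),cv2.DIST_HUBER,0,.01,.01).ravel();return np.degrees(np.arctan2(vy,vx)),x,y
print('end',line(e),e.min(0),e.max(0), e[:,0].mean())
s=W[f&(W[...,1]>-140)&(W[...,1]<-90)&(W[...,0]<595)]
print('side',line(s),s.min(0),s.max(0))
# board outline from colour (bench bright)
g=((im.max(2)<135)&(u>258)&(u<345)&(v>155)&(v<252)).astype(np.uint8)
c=cv2.imread('pics/top0.png')[150:260,250:350];cv2.imwrite('pics/b.png',cv2.resize(c,(600,660)[:2] if 0 else (545,600),interpolation=cv2.INTER_NEAREST))
# render-fit: project model for candidate pose, compare label image of grayness
E
```

```text
276
end (np.float32(88.54001), np.float32(621.668), np.float32(-211.23332)) [ 590.28 -293.5    26.  ] [ 635.28 -108.83   33.91] 620.0681363126279
side (np.float32(-4.5920424), np.float32(522.6255), np.float32(-108.91151)) [ 453.45 -120.1    26.46] [593.22 -99.25  33.94]
```

View pics/b.png

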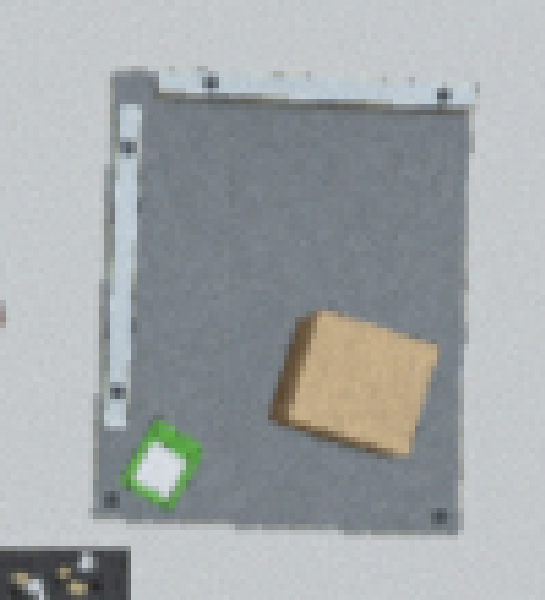

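```bash
cat >> h.py <<'E'
def pix2w(cam,uv,z):
    f,cx,cy,V=K(cam); uv=np.atleast_2d(uv).astype(float); R=V[:3,:3]
    r=np.c_[(uv[:,0]-cx)/f,(uv[:,1]-cy)/f,np.ones(len(uv))]@R; o=-R.T@V[:3,3]
    return o+r*((z-o[2])/r[:,2])[:,None]
E
python3 - <<'E'
from h import *
np.set_printoptions(precision=2,suppress=True)
from scipy.optimize import least_squares
q=lambda a:np.array(a)/5.45+[250,150]-0.5
# (pixel, z, board coordinate constraint)
A=pix2w('top',q([(93,516),(458,533),(250,523)]),6)   # x=-105
L=pix2w('top',q([(93,516),(100,300),(111,72)]),6)  # y=90
R=pix2w('top',q([(458,533),(463,330),(470,110)]),6) # y=-100
E=pix2w('top',q([(158,94),(315,101),(474,107)]),31) # x=115
S=pix2w('top',q([(142,105),(134,270),(127,427)]),31) # y=75
E2=pix2w('top',q([(158,67),(474,82)]),31) # x=127
def res(p,full=False):
    c,s=np.cos(p[2]),np.sin(p[2]); B=lambda P:(P[:,:2]-p[:2])@np.array([[c,-s],[s,c]])
    o=[B(A)[:,0]+105,B(L)[:,1]-90,B(R)[:,1]+100,B(E)[:,0]-115,B(S)[:,1]-75,B(E2)[:,0]-127]
    return o if full else np.concatenate(o)
r=least_squares(res,[500,-185,-.07],loss='soft_l1');print(r.x);print(res(r.x,True))
p=r.x;c,s=np.cos(p[2]),np.sin(p[2]);M=np.array([[c,-s],[s,c]])
print('carton in board',(np.array([469.77,-220.16])-p[:2])@M, 'yaw fall rel',-19.61-np.degrees(p[2]))
print('home world',p[:2]+M@[70,45])
# overlay verify in side
def b2w(x,y,z):return [*(p[:2]+M@[x,y]),z]
for cam in('top','side'):
    im=cv2.imread(f'pics/{cam}0.png');im=cv2.resize(im,None,fx=4,fy=4,interpolation=cv2.INTER_CUBIC)
    for pts,col in(([(-105,-100,6),(-105,90,6),(130,90,6),(130,-100,6)],(255,0,0)),([(115,-100,31),(115,70,31)],(0,0,255)),([(-50,75,31),(110,75,31)],(0,0,255)),([(115,75,6),(115,15,6),(25,15,6),(25,75,6)],(0,255,0))):
        w=px(cam,[b2w(*t) for t in pts]);cv2.polylines(im,[(w*4+2).astype(int)],True,col,1)
    (x0,y0)=(250,150) if cam=='top' else (185,200)
    cv2.imwrite(f'pics/ov_{cam}.png',im[y0*4:y0*4+400,x0*4:x0*4+ (400 if cam=='top' else 480)])
np.save('board.npy',p)
E
python3 -c "
import cv2
a=cv2.imread('pics/ov_top.png');b=cv2.imread('pics/ov_side.png')
cv2.imwrite('pics/ov.png',cv2.hconcat([a,b[:,:400]]))"
```

```text
[ 503.74 -188.6    -0.07]
[array([0.63, 0.73, 0.83]), array([-0.79,  0.58,  0.16]), array([ 0.52,  0.67, -0.01]), array([-1.91, -1.58, -0.68]), array([-0.75, -0.29, -0.17]), array([0.18, 0.39])]
carton in board [-31.59 -33.94] yaw fall rel -15.445257273574946
home world [ 576.82 -148.8 ]
```

View pics/ov.png

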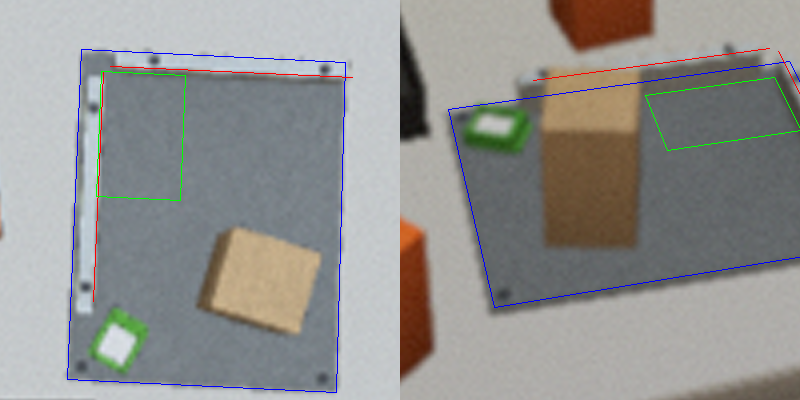

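```bash
cat >> h.py <<'E'
from scipy.spatial.transform import Rotation as Ro
BP=np.load('board.npy')
def b2w(x,y):
    c,s=np.cos(BP[2]),np.sin(BP[2]); return BP[:2]+np.array([[c,-s],[s,c]])@[x,y]
def w2b(P):
    c,s=np.cos(BP[2]),np.sin(BP[2]); return (np.asarray(P)[...,:2]-BP[:2])@np.array([[c,-s],[s,c]])
def tool():
    s=ctrl.sense();q=np.array(s['ee_rot']);return np.array(s['eef_pos']),Ro.from_quat(q[[1,2,3,0]]).as_matrix()
def yaw(R): return np.degrees(np.arctan2(R[1,0],R[0,0]))  # dir of tool x
E
python3 - <<'E'
from h import *
np.set_printoptions(precision=3,suppress=True)
p,R=tool();print(R,yaw(R))
t=np.array([410.5,-198.9,231])
print(R.T@(t-p), 'board yaw',np.degrees(BP[2]))
E
```

```text
[[ 0.268 -0.     0.963]
 [-0.963 -0.     0.268]
 [ 0.    -1.    -0.   ]] -74.42796862084104
[-223.215    0.284  342.047] board yaw -4.164742726425053
```

>>> drive_tool([
  [0,0,0],
  [0,0,0],
  [0,0,0],
  [0,0,0],
  [0,0,0],
  [-0.0316,0,0.0126],
  [-0.0316,0,0.0126],
  [-0.0316,0,0.0126],
  [-0.0316,0,0.0126],
  [-0.0316,0,0.0126],
  [-0.0316,0,0.0126],
  [-0.0316,0,0.0126],
  [-0.0316,0,0.0126],
  [-0.0316,0,0.0126],
  [-0.0316,0,0.0126],
  [-0.0316,0,0.0126],
  [-0.0316,0,0.0126],
  [0,0,0],
  [0,0,0],
], gripper=[0.75,0.75,0.75,0.75,0.75,0.75,0.75,0.75,0.75,0.75,0.75,0.75,0.75,0.75,0.75,0.75,0.75,0.75,0.75], turn=[7.04,7.04,7.04,7.04,7.04,0,0,0,0,0,0,0,0,0,0,0,0,0,0])

```text
time_s: 2.28
eef_pos: [411.3, -198.3, 231.3]
ee_rot: [-0.408, 0.408, -0.577, 0.577]
force: [-1.0, -0.8, -0.4]
grip_width: 0.249
```

```bash
cat > st.py <<'E'
from h import *
np.set_printoptions(precision=2,suppress=True)
p,R=tool();s=ctrl.sense();print('t',round(s['time_s'],2),'tcp',p,'board',w2b(p),'yawx',yaw(R),'F',s['force'],'grip',s['grip_width'])
E
python3 - <<'E'
from st import *
c=np.array([469.8,-220.2,p[2]])
print('to carton centre in tool axes',R.T@(c-p))
shot('side','side1')
E
```

```text
t 2.28 tcp [ 411.3  -198.33  231.28] board [-91.49 -16.42] yawx -109.44737185410004 F [-1.04 -0.84 -0.37] grip 0.24874933080649475
to carton centre in tool axes [ 1.14 -0.   62.45]
```

View pics/side1.png

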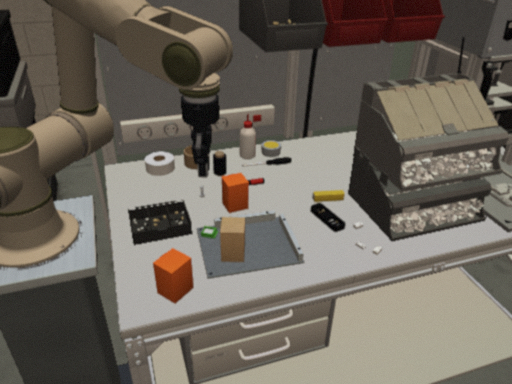

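The gripper hangs at (205,170), behind and above the carton at (232,240). Next I lower it to z = 87 and approach.

>>> drive_tool([
  [0,0.024,0],
  [0,0.024,0],
  [0,0.024,0],
  [0,0.024,0],
  [0,0.024,0],
  [0,0.024,0],
  [0,0,0],
  [0.001,0,0.006],
  [0,0,0.006],
  [0,0,0.006],
  [0,0,0],
], gripper=[0.75,0.75,0.75,0.75,0.75,0.75,0.75,0.75,0.75,0.75,0.75], turn=[0,0,0,0,0,0,0,0,0,0,0])

```text
time_s: 3.25
eef_pos: [428.9, -207.5, 88.6]
ee_rot: [-0.408, 0.407, -0.577, 0.579]
force: [0.3, -0.1, 0.2]
grip_width: 0.249
```

```bash
python3 - <<'E'
from st import *
a,_=shot('side','side2');b,_=shot('top','top2')
x=cv2.imread('pics/side2.png')[140:290,150:350];y=cv2.imread('pics/top2.png')[140:290,210:410]
cv2.imwrite('pics/c2.png',cv2.hconcat([cv2.resize(i,(400,300),interpolation=cv2.INTER_CUBIC) for i in(y,x)]))
E
```

```text
t 3.25 tcp [ 428.89 -207.5    88.6 ] board [-73.27 -24.29] yawx -109.63159000454908 F [ 0.29 -0.13  0.19] grip 0.24948244330566074
```

View pics/c2.png

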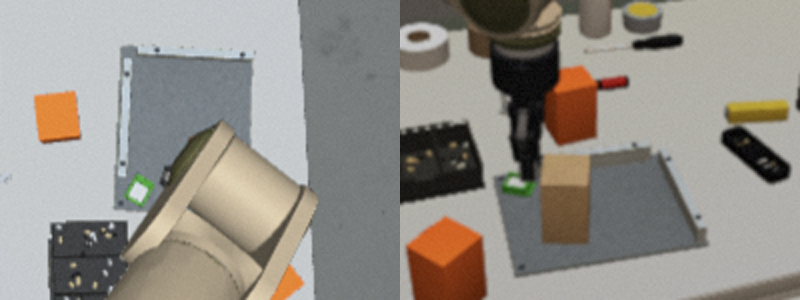

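The fingers are just behind the carton's taped face, with the tips slightly below its top. I push in small rows and watch.

>>> drive_tool([
  [0,0.003,0],
  [0,0,0.004],
  [0,0,0.004],
  [0,0,0.004],
  [0,0,0.004],
  [0,0,0.004],
  [0,0,0.004],
  [0,0,0],
], gripper=[0.75,0.75,0.75,0.75,0.75,0.75,0.75,0.75], turn=[0,0,0,0,0,0,0,0])

```text
time_s: 4.02
eef_pos: [450.7, -214.7, 84.3]
ee_rot: [-0.408, 0.407, -0.578, 0.578]
force: [-0.6, -0.1, -0.2]
grip_width: 0.251
```

```bash
python3 - <<'E'
from st import *
shot('side','side3')
x=cv2.imread('pics/side3.png')[140:290,150:350]
cv2.imwrite('pics/c3.png',cv2.resize(x,(800,600),interpolation=cv2.INTER_CUBIC))
E
```

```text
t 4.02 tcp [ 450.66 -214.73   84.31] board [-51.04 -29.91] yawx -109.6211554714079 F [-0.59 -0.12 -0.23] grip 0.25127985710327894
```

View pics/c3.png

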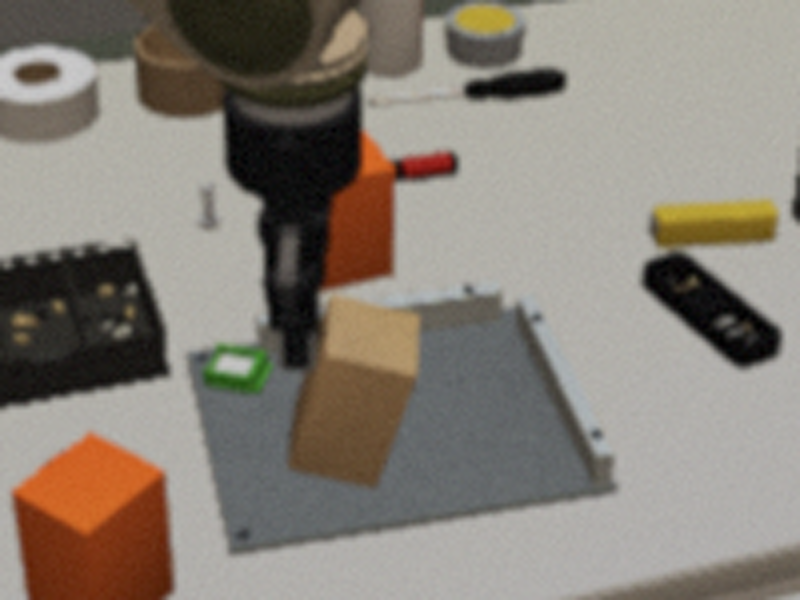

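The carton at (355,390) tips by about 13 degrees and has not slid. I keep pushing.

>>> drive_tool([
  [0,0,0.004],
  [0,0,0.004],
  [0,0,0.004],
  [0,0,0.004],
  [0,0,0.004],
  [0,0,0.003],
  [0,0,0.002],
  [0,0,0],
  [0,0,0],
  [0,0,0],
], gripper=[0.75,0.75,0.75,0.75,0.75,0.75,0.75,0.75,0.75,0.75], turn=[0,0,0,0,0,0,0,0,0,0])

```text
time_s: 4.9
eef_pos: [473.4, -222.7, 84.2]
ee_rot: [0.407, -0.408, 0.578, -0.578]
force: [-0.0, -0.1, -0.2]
grip_width: 0.248
```

```bash
python3 - <<'E'
from st import *
shot('side','side4')
x=cv2.imread('pics/side4.png')[140:290,150:350]
cv2.imwrite('pics/c4.png',cv2.resize(x,(800,600),interpolation=cv2.INTER_CUBIC))
E
```

```text
t 4.9 tcp [ 473.36 -222.73   84.25] board [-27.82 -36.25] yawx -109.6251008511314 F [-0.03 -0.06 -0.23] grip 0.24779226570290053
```

View pics/c4.png

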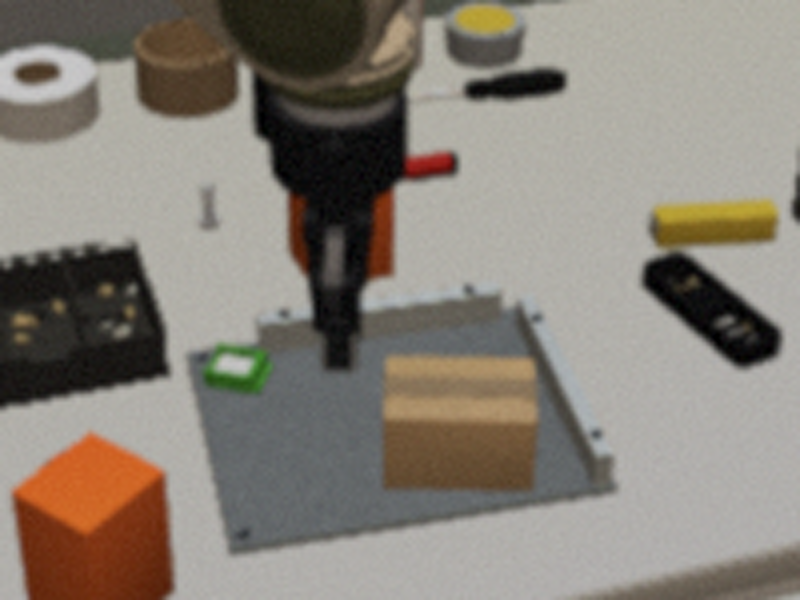

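```bash
python3 - <<'E'
from st import *
print(s['joints'])
d=np.load('pics/side4.npy');W=cloud('side',d)
v,u=np.mgrid[:384,:512]
m=(abs(W[...,2]-61)<5)&(u>240)&(u<290)&(v>225)&(v<262)
P=W[m];r=cv2.minAreaRect(P[:,:2].astype(np.float32));print(len(P),np.median(P[:,2]),r,w2b(np.array(r[0])))
for c in ctrl.pinpoint('side','carton_center')[:3]:w=c2w('side',c['centre'])[0];print(c['score'],w,w2b(w))
E
```

```text
t 4.95 tcp [ 473.33 -222.71   84.28] board [-27.85 -36.23] yawx -109.62706071474982 F [-0.56  0.21 -0.39] grip 0.250259910087526
[-0.66  0.47  1.68 -0.    0.99  1.25]
638 59.37419446981867 ((539.8031005859375, -246.8311767578125), (64.42781066894531, 90.43280792236328), 70.05008697509766) [ 40.2  -55.46]
0.66 [529.3  -19.55  47.61] [ 13.22 170.46]
0.63 [ 309.48 -292.36   40.14] [-186.21 -117.59]
0.61 [ 541.7 -239.2   32.2] [ 41.54 -47.71]
```

Tipped. The carton at (460,420) in the crop lies seam up, and its measured centre is board (40,−55), yaw about −16°, top z about 60. The arm goes to its right side, turned so that tool x is board +x and tool z is board +y.

>>> drive_tool([
  [0,-0.02,0],
  [0,-0.01,0],
  [0,0,0],
  [0,0,0],
  [0,0,0],
  [0,0,0],
  [0,0,0],
  [0,0,0],
  [0,0,0],
  [0,0,0],
  [0,0,0],
  [0,0,0],
  [0,0,0],
  [0,0,0],
  [0,0,0],
  [0,0,0],
], gripper=[0.75,0.75,0.75,0.75,0.75,0.75,0.75,0.75,0.75,0.75,0.75,0.75,0.75,0.75,0.75,0.75], turn=[-7.03,-7.03,-7.03,-7.03,-7.03,-7.03,-7.03,-7.03,-7.03,-7.03,-7.03,-7.03,-7.03,-7.03,-7.03,0])

```text
time_s: 6.33
eef_pos: [473.4, -222.8, 114.3]
ee_rot: [0.707, -0.707, 0.024, -0.024]
force: [0.2, 0.2, 0.4]
grip_width: 0.253
```

>>> drive_tool([
  [0.0113,0,-0.015],
  [0.0113,0,-0.015],
  [0.0113,0,-0.015],
  [0.0113,0,-0.015],
  [0.0113,0,-0.015],
  [0.0113,0,-0.015],
  [0,0,0],
], gripper=[0.4,0.4,0.4,0.4,0.4,0.4,0.4], turn=[0,0,0,0,0,0,0])

```text
time_s: 6.92
eef_pos: [535.4, -319.8, 114.0]
ee_rot: [-0.706, 0.707, -0.027, 0.028]
force: [-0.5, -0.1, 0.6]
grip_width: 0.595
```

```bash
python3 - <<'E'
from st import *
print(s['joints'])
shot('side','side5');shot('top','top5')
x=cv2.imread('pics/side5.png')[140:290,150:350];y=cv2.imread('pics/top5.png')[140:290,210:410]
cv2.imwrite('pics/c5.png',cv2.hconcat([cv2.resize(i,(400,300),interpolation=cv2.INTER_CUBIC) for i in(y,x)]))
E
```

```text
t 6.92 tcp [ 535.37 -319.83  114.01] board [  41.08 -128.58] yawx -4.488106922261132 F [-0.5  -0.08  0.59] grip 0.5949510727343247
[-0.73  0.63  1.33 -0.    1.18 -0.65]
```

View pics/c5.png

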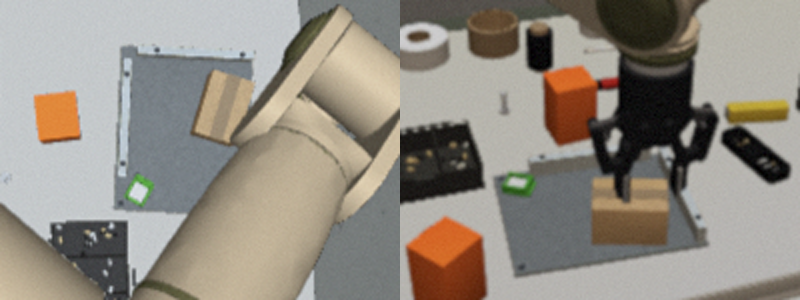

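>>> drive_tool([
  [0,0.024,0],
  [0,0.024,0],
  [0,0.024,0],
  [0,0.023,0],
  [0,0,0],
  [0,0,0.008],
  [0,0,0.008],
  [0,0,0.006],
  [0,0,0.006],
  [0,0,0.006],
  [0,0,0.006],
  [0,0,0.006],
  [0,0,0.006],
  [0,0,0.006],
  [0,0,0.006],
  [0,0,0.006],
  [0,0,0.006],
  [0,0,0.006],
  [0,0,0.006],
  [0,0,0],
], gripper=[0.4,0.4,0.4,0.4,0.4,0.4,0.4,0.4,0.4,0.4,0.4,0.4,0.4,0.4,0.4,0.4,0.4,0.4,0.4,0.4], turn=[0,0,0,0,0,0,0,0,0,0,0,0,0,0,0,0,0,0,0,0])

```text
time_s: 8.68
eef_pos: [541.0, -228.4, 19.2]
ee_rot: [0.707, -0.706, 0.026, -0.025]
force: [-0.1, 0.7, 0.6]
grip_width: 0.603
```

```bash
cat > look.py <<'E'
import sys
from st import *
n=sys.argv[1]
for c in('top','side'):
    im,d=shot(c,c+n);W=cloud(c,d)
    B=w2b(W); bgr=im[...,::-1].astype(int)
    brown=(bgr[...,2]-bgr[...,0]>20)&(bgr[...,2]-bgr[...,0]<95)
    m=(abs(W[...,2]-60.5)<4)&(B[...,0]>-60)&(B[...,0]<125)&(B[...,1]>-100)&(B[...,1]<85)&brown
    m=cv2.morphologyEx(m.astype(np.uint8),cv2.MORPH_OPEN,np.ones((3,3)))>0
    if m.sum()>50: print(c,m.sum(),np.median(W[m][:,2]),cv2.minAreaRect(B[m].astype(np.float32)),B[m].min(0),B[m].max(0))
x=cv2.imread(f'pics/side{n}.png')[140:290,150:350];y=cv2.imread(f'pics/top{n}.png')[140:290,210:410]
cv2.imwrite(f'pics/c{n}.png',cv2.hconcat([cv2.resize(i,(400,300),interpolation=cv2.INTER_CUBIC) for i in(y,x)]))
E
python3 look.py 6
```

```text
t 8.68 tcp [ 540.95 -228.36   19.15] board [ 40.   -36.95] yawx -4.131844806026049 F [-0.1   0.72  0.6 ] grip 0.6026060970075244
top 94 60.7053195503842 ((59.96538543701172, 25.225154876708984), (38.59233093261719, 19.25727653503418), 1.5755411386489868) [40.5  15.93] [79.52 35.29]
side 117 59.425415253402036 ((31.567344665527344, -9.285118103027344), (37.02848815917969, 77.82398986816406), 49.93207931518555) [  0.5  -29.51] [69.12 27.72]
```

View pics/c6.png

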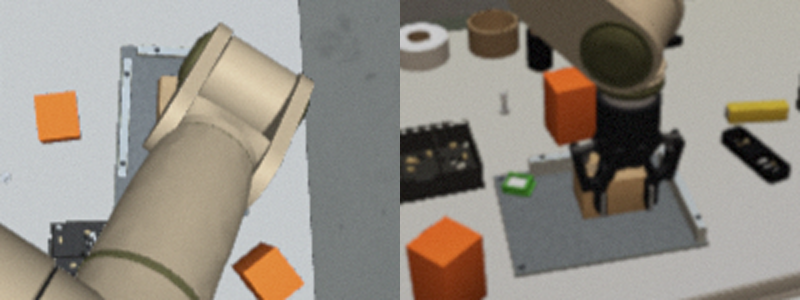

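The carton is square to the board, its left side at y≈35, and it moves with the fingers. I push on to near the fence.

>>> drive_tool([
  [0,0,0.006],
  [0,0,0.006],
  [0,0,0.006],
  [0,0,0.006],
  [0,0,0.006],
  [0,0,0.004],
  [0,0,0.003],
  [0,0,0],
  [0,0,0],
], gripper=[0.4,0.4,0.4,0.4,0.4,0.4,0.4,0.4,0.4], turn=[0,0,0,0,0,0,0,0,0])

```text
time_s: 9.53
eef_pos: [543.7, -192.7, 19.3]
ee_rot: [0.707, -0.707, 0.026, -0.026]
force: [-0.1, -1.1, 0.3]
grip_width: 0.599
```

```bash
python3 look.py 7
```

```text
t 9.53 tcp [ 543.72 -192.7    19.35] board [40.17 -1.19] yawx -4.162190878015116 F [-0.11 -1.07  0.26] grip 0.5985555878579379
top 58 60.467500369651006 ((63.49696350097656, 64.69888305664062), (33.1070556640625, 11.212054252624512), 1.7994415760040283) [46.96 59.02] [80.13 70.72]
side 93 59.41705396694646 ((31.1490478515625, 29.601268768310547), (41.41706085205078, 78.52210998535156), 48.39649963378906) [0.89 9.9 ] [68.3 68.9]
```

View pics/c7.png

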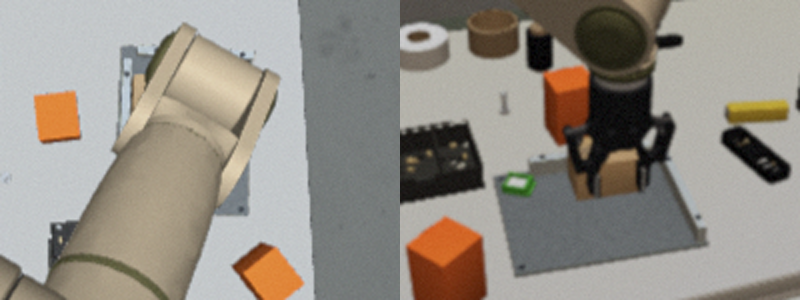

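Its left edge is at y≈71, so about 4 mm are left. I take 1 mm steps against the fence and watch the force.

>>> drive_tool([
  [0,0,0.001],
  [0,0,0.001],
  [0,0,0.001],
  [0,0,0.001],
  [0,0,0],
], gripper=[0.4,0.4,0.4,0.4,0.4], turn=[0,0,0,0,0])

```text
time_s: 10.05
eef_pos: [543.9, -188.9, 19.3]
ee_rot: [-0.707, 0.707, -0.026, 0.026]
force: [0.1, -0.9, -0.3]
grip_width: 0.599
```

>>> drive_tool([
  [0,0,0.001],
  [0,0,0],
], gripper=[0.4,0.4], turn=[0,0])

```text
time_s: 10.22
eef_pos: [544.0, -188.8, 19.5]
ee_rot: [-0.706, 0.707, -0.026, 0.026]
force: [-2.7, -6.8, 0.8]
grip_width: 0.602
```

Contact with the fence at −6.8 N. I back off, close the fingers, rise and look at the near end.

>>> drive_tool([
  [0,0,-0.004],
  [0,0,-0.02],
  [0,0,-0.03],
  [0,-0.02,-0.03],
  [-0.03,-0.03,0],
  [-0.03,-0.03,0],
  [-0.03,0,0],
  [-0.03,0,0],
  [0,0,0],
  [0,0,0],
], gripper=[0.4,0.4,1,1,1,1,1,1,1,1], turn=[0,0,0,0,0,0,0,0,0,0])

```text
time_s: 11.05
eef_pos: [418.7, -263.0, 98.6]
ee_rot: [0.707, -0.707, 0.026, -0.026]
force: [0.3, -0.4, 0.6]
grip_width: -0.004
```

```bash
python3 look.py 8; python3 -c "
from st import *
for r in ctrl.pinpoint('side','label_clip')[:2]:print(r['score'],w2b(c2w('side',r['centre'])[0]))"
```

```text
t 11.05 tcp [ 418.7  -263.03   98.6 ] board [-79.4  -80.41] yawx -4.259014645873473 F [ 0.32 -0.41  0.56] grip -0.004471339986514347
top 694 61.00942102238107 ((35.968204498291016, 44.556129455566406), (59.6340217590332, 89.73042297363281), 88.80670928955078) [-9.   14.62] [80.93 74.34]
side 437 59.28637537347425 ((34.84067916870117, 41.410003662109375), (63.07267761230469, 89.88504028320312), 89.2194595336914) [-10.35   9.94] [79.62 73.16]
t 11.15 tcp [ 420.   -263.26   98.42] board [-78.1  -80.55] yawx -4.179209624537184 F [1.13 0.37 0.25] grip -0.00357830250930781
0.55 [-75.77  57.9 ]
```

View pics/c8.png

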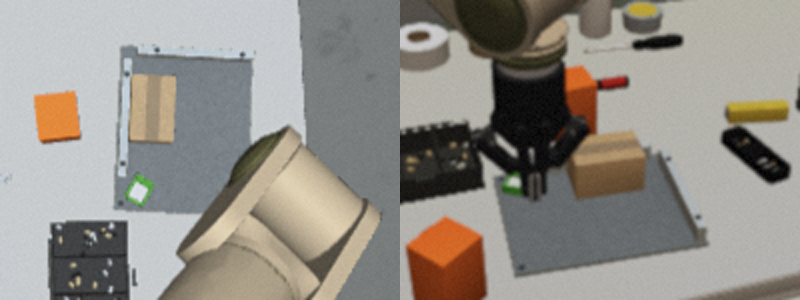

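The carton is at board (36,44.5), square to the fence, and needs +34 mm in x. The clip is at (−76,58). I turn 90° so the flat finger faces push along +x.

>>> drive_tool([
  [0,0,0],
  [0,0,0],
  [0,0,0],
  [0,0,0],
  [0,0,0],
  [0,0,0],
  [0,0,0],
  [0,0,0],
  [0,0,0],
  [0,0,0],
  [0,0,0],
  [0,0,0],
  [0,0,0],
  [-0.0253,0,0.01],
  [-0.0253,0,0.01],
  [-0.0253,0,0.01],
  [-0.0253,0,0.01],
  [-0.0253,0,0.01],
  [0,0,0],
  [0,0,0],
], gripper=[0.85,0.85,0.85,0.85,0.85,0.85,0.85,0.85,0.85,0.85,0.85,0.85,0.85,0.85,0.85,0.85,0.85,0.85,0.85,0.85], turn=[6.92,6.92,6.92,6.92,6.92,6.92,6.92,6.92,6.92,6.92,6.92,6.92,6.92,0,0,0,0,0,0,0])

```text
time_s: 12.87
eef_pos: [479.2, -139.3, 97.9]
ee_rot: [0.482, -0.482, 0.517, -0.517]
force: [-0.4, 0.2, 0.5]
grip_width: 0.148
```

```bash
python3 look.py 9
```

```text
t 12.87 tcp [ 479.17 -139.32   97.95] board [-28.08  47.36] yawx -93.95949256694595 F [-0.36  0.17  0.46] grip 0.1477444396038864
top 54 61.0119238157434 ((69.72329711914062, 29.33829116821289), (19.60126304626465, 27.55807113647461), 0.45402792096138) [59.99 15.48] [79.57 43.1 ]
side 478 59.24182801199786 ((34.6924934387207, 42.143924713134766), (63.32377243041992, 91.24225616455078), 89.74427032470703) [-10.97  10.47] [80.35 73.97]
```

View pics/c9.png

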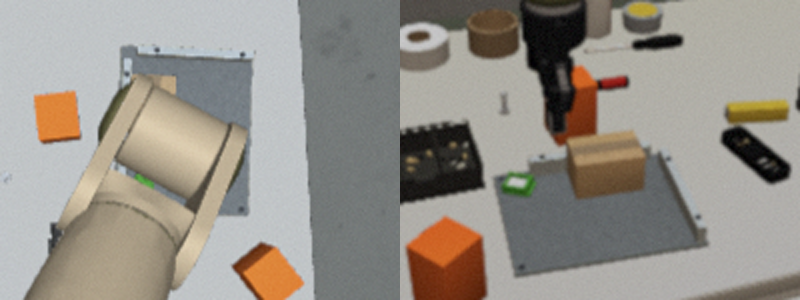

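>>> drive_tool([
  [0,0.02,0],
  [0,0.02,0],
  [0,0.02,0],
  [0,0.018,0],
  [0,0,0],
  [0,0,0.005],
  [0,0,0.005],
  [0,0,0.005],
  [0,0,0.005],
  [0,0,0.005],
  [0,0,0.005],
  [0,0,0.004],
  [0,0,0],
  [0,0,0],
], gripper=[0.85,0.85,0.85,0.85,0.85,0.85,0.85,0.85,0.85,0.85,0.85,0.85,0.85,0.85], turn=[0,0,0,0,0,0,0,0,0,0,0,0,0,0])

```text
time_s: 14.13
eef_pos: [512.4, -142.8, 20.2]
ee_rot: [-0.482, 0.482, -0.518, 0.518]
force: [0.6, -0.6, 0.4]
grip_width: 0.148
```

```bash
python3 look.py 10
```

```text
t 14.13 tcp [ 512.45 -142.81   20.23] board [ 5.36 46.3 ] yawx -94.12535416181647 F [ 0.58 -0.57  0.35] grip 0.1475263088924239
top 80 60.92292664727157 ((96.84069061279297, 34.49966049194336), (25.211334228515625, 35.7750129699707), 2.1954314708709717) [84.81 16.23] [109.71  52.72]
side 427 59.400071426889376 ((65.22209167480469, 42.908348083496094), (64.47254943847656, 87.14344787597656), 89.38654327392578) [21.36 10.41] [108.74  74.76]
```

View pics/c10.png

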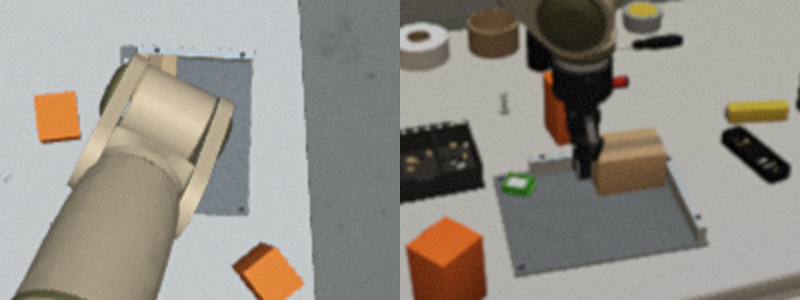

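The far end is at x≈109, so 5–6 mm are left. I finish in small steps.

>>> drive_tool([
  [0,0,0.001],
  [0,0,0.001],
  [0,0,0.001],
  [0,0,0.001],
  [0,0,0.001],
  [0,0,0],
], gripper=[0.85,0.85,0.85,0.85,0.85,0.85], turn=[0,0,0,0,0,0])

```text
time_s: 14.73
eef_pos: [517.4, -143.3, 20.2]
ee_rot: [-0.482, 0.482, -0.518, 0.518]
force: [-0.7, -0.1, -0.5]
grip_width: 0.148
```

>>> drive_tool([
  [0,0,0.001],
  [0,0,0],
], gripper=[0.85,0.85], turn=[0,0])

```text
time_s: 14.9
eef_pos: [518.2, -143.3, 20.2]
ee_rot: [0.482, -0.482, 0.518, -0.518]
force: [-2.0, -0.5, 1.1]
grip_width: 0.153
```

>>> drive_tool([
  [0,0,0.001],
  [0,0,0],
  [0,0,0],
], gripper=[0.85,0.85,0.85], turn=[0,0,0])

```text
time_s: 15.15
eef_pos: [518.3, -143.0, 19.9]
ee_rot: [0.481, -0.482, 0.519, -0.517]
force: [-6.9, 0.6, 2.2]
grip_width: 0.151
```

Contact with the end stop at −6.9 N. I back off straight, rise clear of the carton, and move aside to measure.

>>> drive_tool([
  [0,0,-0.003],
  [0,0,-0.01],
  [0,0,-0.014],
  [0,-0.03,0],
  [0,-0.03,0],
  [0,-0.03,0],
  [0.03,0,-0.01],
  [0.03,0,-0.01],
  [0.03,0,-0.01],
  [0.03,0,-0.01],
  [0.03,0,-0.01],
  [0,0,0],
  [0,0,0],
], gripper=[0.85,0.85,0.85,0.85,0.85,0.85,0.85,0.85,0.85,0.85,0.85,0.85,0.85], turn=[0,0,0,0,0,0,0,0,0,0,0,0,0])

```text
time_s: 16.23
eef_pos: [431.1, -288.5, 110.2]
ee_rot: [-0.481, 0.481, -0.518, 0.519]
force: [0.4, -0.1, -0.2]
grip_width: 0.148
```

```bash
python3 look.py 11
```

```text
t 16.23 tcp [ 431.14 -288.48  110.22] board [ -65.15 -104.89] yawx -94.28037518066482 F [ 0.41 -0.11 -0.18] grip 0.14768077660470197
top 650 60.93281523337456 ((70.07390594482422, 45.52508544921875), (88.60040283203125, 59.92728805541992), 2.0185558795928955) [24.89 14.77] [114.59  74.48]
side 476 59.21627235529791 ((67.81686401367188, 42.16535949707031), (90.5681381225586, 62.0072021484375), 1.2943986654281616) [22.64 10.36] [113.48  72.66]
```

View pics/c11.png

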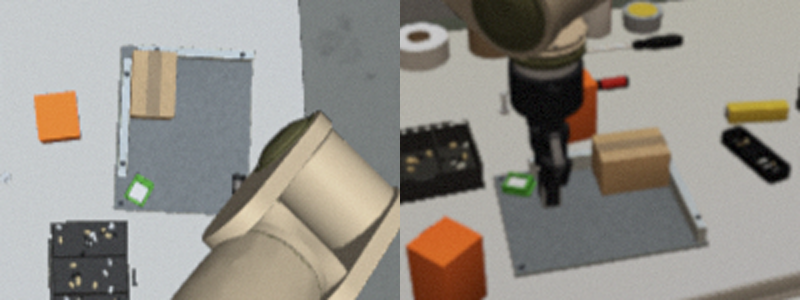

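```bash
python3 - <<'E'
from h import *
im=cv2.imread('pics/top11.png')
cv2.imwrite('pics/z11.png',cv2.resize(im[160:206,266:306],None,fx=13,fy=13,interpolation=cv2.INTER_CUBIC))
d=np.load('pics/top11.npy');W=cloud('top',d);B=w2b(W);b=im.astype(int);br=b[...,2]-b[...,0]
m=(br>20)&(abs(W[...,2]-60.5)<4)&(B[...,0]>0)&(B[...,0]<125)&(B[...,1]>0)&(B[...,1]<85)
rows=[(W[r][m[r]][:,0].mean(),B[r][m[r]][:,1].min(),B[r][m[r]][:,1].max(),B[r][m[r]][:,0].mean()) for r in range(384) if m[r].sum()>15]
a=np.array(rows)[2:-2]
for k in(1,2):print(np.degrees(np.arctan(np.polyfit(a[:,3],a[:,k],1)[0])),a[:,k].mean())
E
```

```text
0.48261016574143456 16.012522249891116
-7.34203504367827e-05 73.15238112942394
```

View pics/z11.png

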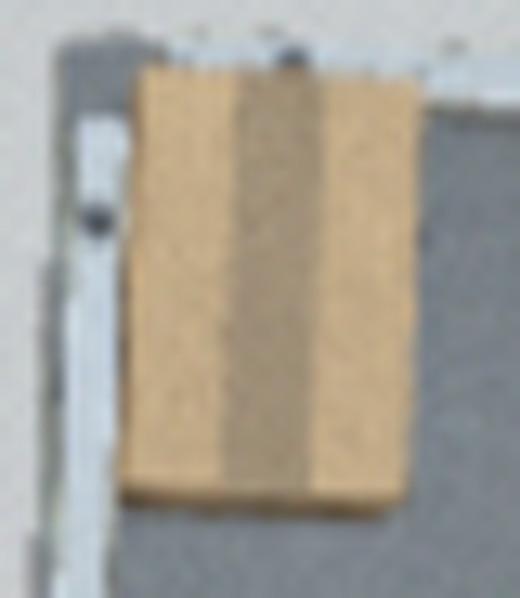

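The close crop shows the carton at (270,280), seam up, lying along both the side fence and the end stop, with less than 0.5° of skew. Handing in.

```bash
python3 -c "
from rig import ctrl
print(ctrl.finish_job())"
```

```text
the job is handed in; nothing more can be done
None
```

The carton now lies on its bottom with the taped seam up, pushed home into the corner of the board. I handed the job in at about 16.3 s of the 51 s; no verdict was reported.

- **Tipping:** I pushed near the top of the seam side until the carton fell toward the end stop. It landed at board (40, −55).
- **Pushing home:** I pushed it left with two spread fingers, which squared it to the board, until the side fence pushed back at 6.8 N. Then I pushed it forward until the end stop pushed back at 6.9 N.
- **Last checks:** The top view puts its centre at board (70.1, 45.5), with the top at z = 61 mm. The target is (70, 45) and the allowed ranges are 66–73 and 41–48.
- **Where measurements disagreed:** The side camera read (67.8, 42.2). It had also read low before, but both values are within the limits. A simple rectangle fit gave 1–2° of skew, while the line fit on the edges gave 0–0.5°; both are under 4.5°.
- **Bystanders:** In the last pictures I saw no sign that any had moved, but I did not measure them one by one. The gripper was clear of everything at z = 110 mm.

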